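# Unload the casting moulds, carry the caddy away and pile up the moulds

### The arm

A 6-joint arm with a two-finger parallel gripper is mounted at the origin on the work surface. World frame = base frame: x ahead of the robot, y to its left, z up, the work surface at z = 0. Lengths are in m, angles in rad, forces in N, time in s.
With the tool pointing down it reaches from about 0.35 to 0.975 m from the base axis. Payload 4.9 kg.
Tool frame: the origin (TCP) lies at the very end of the fingers, on their centre line; the grasp point (between the pads) lies ctrl.hold_point_z behind it (ctrl.hold_point_z is the distance from the TCP to the grasp point, in m); z points along the fingers, y is the line along which they close (so a half turn about z gives the same grasp; the last joint's range is limited). The gripper opens to 85 mm and grips with 20 to 120 N. Pads are 22 mm wide; open, the fingers measure 114 mm over their backs; the gripper's body (76 mm by 85 mm) begins 54 mm behind the grasp point. The pads swing forward as they close: fully open they stand 13 mm farther back than shut.
Start: joints at [-0.119, 0.053, 1.613, -0, 1.476, -0.119], TCP at [0.625, 0, 0.231] pointing down, gripper open.
Joint ranges: [-3.01, 3.01], [-1.01, 2.22], [0.06, 2.58], [-1.02, 4.17], [0.09, 2.62], [-3.14, 3.14]. Speed limits (rad/s): [2.57, 2.57, 3.14, 3.14, 3.14, 3.14].

### API

Orientations are given as a rotation vector (axis times angle).
In Python, from station import ctrl gives the robot as it stands. The module is installed in compiled form; this text tells all that it offers.
- The arm moves only by the tool jog_arm, never from a script. Its argument "deltas" is a list of rows, each a list of 3 entries, a list of its own where there are three numbers: the closure, from -1 (fully open) to 1 (shut), then the shift along the world's x, y, z scaled (see below), then the turn, a rotation vector about the world's x, y, z scaled (see below). A call has 1 to 12 rows; each row is the pose to reach, as a shift and turn from the pose commanded when the call began, turning the shorter way round; what a row does not reach only later rows make up. The controller multiplies each number of a shift by 0.4 m and each number of a turn by 180 degrees. A row lasts 1/12 s, in which the tool goes at most 41.7 mm and 7.16 degrees, less where a joint would pass 70% of its speed; a pose out of reach is approached as far as the arm can. A call with a number of a shift or a turn outside -1 to 1 is refused whole. A call with a gripper value outside its range is refused whole. The fingers move at their own pace and stop on an object; "squeeze" is the grip in N (left out, the last holds). Time passes only in rows, so rows that repeat a pose let the fingers close. It gives the time, the measured TCP pose, the force, the opening and the grip force at its end, in the units of the state.
- ctrl.get_obs(): the state, without advancing time (a new reading comes with each control period).
- ctrl.get_image(name): name is "scene" or "side" or "wrist"; returns the picture (384x512x3 uint8, red, green, blue); there is no depth.
- ctrl.get_calibration(name): a dict with "K" (3x3 intrinsics, pixels), "extrinsics" (4x4, takes a point from world to camera coordinates). Camera axes: x right, y down, z forward; pixel columns grow to the right and rows downward; lengths in m; the calibration is good to about 2 mm. A picture is of the moment at which its call begins: read the wrist's pose just before it. get_calibration takes no time and is no camera call; for the wrist camera it gives the pose at the moment of the call.
- ctrl.finish_job(): hands the job in; it is judged then, once.
The state is a dict: "t": time; "q": joint angles; "dq": joint speeds; "effort": joint torques, N m; "tool_pos": TCP position; "tool_rot": TCP orientation; "contact_force": force on the tool from outside, world axes, zero at the start; "wrist_torque": the same for the moment, N m; "opening": finger opening in m; "grip_force": force on a finger pad.
Only numpy, scipy, OpenCV 4.12 (cv2) and the standard library are available. Lean on these libraries where they do the work, as an engineer would, in place of code of your own. Each camera call takes 0.05 s, during which the arm holds its last target. There are 200 camera calls.

### The job

Lift every brass casting (each has a loop to hold it by) out of its mould and set it in the copper caddy; only when all are in, lift the caddy, by the handle bar over it, clear of the bench and carry it to the middle of the green mat, standing flat and square to it with all the castings inside. Also stack the three emptied moulds, right way up, squarely on top of one another in one neat pile in the middle of the off-white soldering board and in line with it; leave the jar, the tin and the hammer where they are.

Things in the scene. Friction and masses are not known exactly. Their poses are not given: they have to be found in the camera images.
- casting_a: brass casting, about 0.14 kg: disc 46 mm across, 10 thick, reddish on top; a flat loop stands on it, 34 mm wide (its x), 8 thick (its y), top bar 38 to 48 mm above the disc's underside: pinch it there, across y. Origin: centre of the underside, z up. At the start loose in the cavity of the mould of its letter, underside 14 mm above the mould's. None if absent (at most one is; its mould is empty).
- casting_b: brass casting, about 0.14 kg: disc 46 mm across, 10 thick, reddish on top; a flat loop stands on it, 34 mm wide (its x), 8 thick (its y), top bar 38 to 48 mm above the disc's underside: pinch it there, across y. Origin: centre of the underside, z up. At the start loose in the cavity of the mould of its letter, underside 14 mm above the mould's. None if absent (at most one is; its mould is empty).
- casting_c: brass casting, about 0.14 kg: disc 46 mm across, 10 thick, reddish on top; a flat loop stands on it, 34 mm wide (its x), 8 thick (its y), top bar 38 to 48 mm above the disc's underside: pinch it there, across y. Origin: centre of the underside, z up. At the start loose in the cavity of the mould of its letter, underside 14 mm above the mould's. None if absent (at most one is; its mould is empty).
- mould_a: loose dark grey graphite mould block, 120 (its x) by 62 (its y) by 26 mm high, about 0.32 kg; in the middle of its top an open round cavity 51 mm across, 12 mm deep (lighter grey floor 14 mm above the underside). Origin: centre of the underside, z up. All three alike. Can be gripped from above across its 62 mm width.
- mould_b: loose dark grey graphite mould block, 120 (its x) by 62 (its y) by 26 mm high, about 0.32 kg; in the middle of its top an open round cavity 51 mm across, 12 mm deep (lighter grey floor 14 mm above the underside). Origin: centre of the underside, z up. All three alike. Can be gripped from above across its 62 mm width.
- mould_c: loose dark grey graphite mould block, 120 (its x) by 62 (its y) by 26 mm high, about 0.32 kg; in the middle of its top an open round cavity 51 mm across, 12 mm deep (lighter grey floor 14 mm above the underside). Origin: centre of the underside, z up. All three alike. Can be gripped from above across its 62 mm width.
- caddy: loose open copper caddy, 180 (its x) by 150 (its y) mm, walls 35 mm high, walls and floor 5 mm thick, about 0.32 kg empty. A rigid black handle bar over its middle runs along x from end wall to end wall, 12 by 12 mm in section, 72 to 84 mm above the underside; either side of it the caddy is open above. Origin: centre of the underside, z up.
- mat: green rubber mat, fixed to the bench, 220 (its x) by 190 (its y) mm, 3 mm thick; origin: centre of the underside, z up. The caddy belongs in its middle with the caddy's x along the mat's x, either way round.
- board: off-white soldering board, fixed to the bench, 150 (its x) by 92 (its y) mm, 12 mm thick; origin: centre of the underside, z up. The pile of moulds belongs in its middle with the moulds' x along the board's x, either way round.
- jar: bystander: green glass jar, 60 mm across and 65 mm tall, origin at the centre of its underside
- tin: bystander: flat black round tin, 84 mm across and 30 mm high, origin at the centre of its underside
- hammer: bystander: hammer 220 mm long, lying on the bench along its own x, origin under its middle
Not all that is in view belongs to the job. Leave any red look-alike of the mould_a alone. What is shaped like the casting_a but blue is not meant.

How it is judged:
On the way, in this order (a step that is already met when the one before it is completed fails the run):
1. all castings are in the caddy, before it is taken to the mat (x of casting_a in the frame of caddy between -0.085 and 0.085 m and y of casting_a in the frame of caddy between -0.07 and 0.07 m and z of casting_a in the frame of caddy between -0.003 and 0.035 m and x of casting_b in the frame of caddy between -0.085 and 0.085 m and y of casting_b in the frame of caddy between -0.07 and 0.07 m and z of casting_b in the frame of caddy between -0.003 and 0.035 m and x of casting_c in the frame of caddy between -0.085 and 0.085 m and y of casting_c in the frame of caddy between -0.07 and 0.07 m and z of casting_c in the frame of caddy between -0.003 and 0.035 m and horizontal distance between caddy and mat above 0.1 m and height (world z) of caddy below 0.02 m), for 0.2 s.
2. the caddy is lifted clear of the bench (more than 25 mm) with all castings in it (x of casting_a in the frame of caddy between -0.085 and 0.085 m and y of casting_a in the frame of caddy between -0.07 and 0.07 m and z of casting_a in the frame of caddy between -0.003 and 0.035 m and x of casting_b in the frame of caddy between -0.085 and 0.085 m and y of casting_b in the frame of caddy between -0.07 and 0.07 m and z of casting_b in the frame of caddy between -0.003 and 0.035 m and x of casting_c in the frame of caddy between -0.085 and 0.085 m and y of casting_c in the frame of caddy between -0.07 and 0.07 m and z of casting_c in the frame of caddy between -0.003 and 0.035 m and height (world z) of caddy above 0.025 m), for 0.2 s.
3. the caddy stands on the mat with all castings in it (x of casting_a in the frame of caddy between -0.085 and 0.085 m and y of casting_a in the frame of caddy between -0.07 and 0.07 m and z of casting_a in the frame of caddy between -0.003 and 0.035 m and x of casting_b in the frame of caddy between -0.085 and 0.085 m and y of casting_b in the frame of caddy between -0.07 and 0.07 m and z of casting_b in the frame of caddy between -0.003 and 0.035 m and x of casting_c in the frame of caddy between -0.085 and 0.085 m and y of casting_c in the frame of caddy between -0.07 and 0.07 m and z of casting_c in the frame of caddy between -0.003 and 0.035 m and horizontal distance between caddy and mat below 0.03 m and height (world z) of caddy below 0.007 m and angle between caddy's own z axis and vertical below 0.06 rad and angle between the x axis of caddy and the x axis of mat, either way round below 0.25 rad), for 0.2 s.
At the end, for the whole second after the job is handed in: All castings in the caddy; caddy level on the mat, within 30 mm and 0.25 rad of its centre and direction; the three moulds upright in one pile on the board, each within 20 mm and 0.17 rad of its centre and direction and 9 mm and 0.1 rad of one another; all at rest (all of step 3 and linear speed of each of caddy, mould_a, mould_b, mould_c below 0.02 m/s and horizontal distance between each of mould_a, mould_b, mould_c and board below 0.02 m and angle between the x axis of each of mould_a, mould_b, mould_c and the x axis of board, either way round below 0.17 rad and angle between each of mould_a, mould_b, mould_c's own z axis and vertical below 0.05 rad and height (world z) of each of mould_a, mould_b, mould_c below 0.072 m and horizontal distance between mould_a and mould_b below 0.009 m and angle between the x axis of mould_a and the x axis of mould_b, either way round below 0.1 rad and horizontal distance between each of mould_a, mould_b and mould_c below 0.009 m and angle between the x axis of each of mould_a, mould_b and the x axis of mould_c, either way round below 0.1 rad); the robot touches nothing.
It fails at once if jar moved more than 30 mm (distance of jar from where it was at the start of the episode above 0.03 m).
It fails at once if tin moved more than 30 mm (distance of tin from where it was at the start of the episode above 0.03 m).
It fails at once if hammer moved more than 30 mm (distance of hammer from where it was at the start of the episode above 0.03 m).
It fails at once if the caddy is tipped more than 0.6 rad (angle between caddy's own z axis and vertical above 0.6 rad).
Of casting_a, casting_b, casting_c only 2 to 3 are there at a start; the rules pass over those that are not, and their reading is None.
At some moment in a run one of caddy, mould_a, mould_b, mould_c may be knocked a few centimetres aside while the robot is not near it.
It also fails if it takes over 210 s, if anything falls off the work surface, if the arm or the gripper's body presses on something with over 40 N, if the wrist force passes 120 N, or if a joint passes its speed limit or range.

## Working session

There is one attempt and no reset: what is moved stays moved. The work goes in short steps, Python scripts to look and compute and a tool call to move; the robot and the scene stay as the last step left them, time stands still between calls to the robot, and variables do not carry over. Pictures are saved under pics/ and viewed, at most 14 in all, crops included, and the job is handed in when it is done.

Besides the shell and the picture viewer there is one more tool, called as a command line: name --argument value ..., lists and objects as JSON in quotes. jog_arm: Moves the arm, as the interface text tells. Its arguments: {"type":"object","properties":{"deltas":{"type":"array","items":{"type":"array"}},"squeeze":{"type":"number"}},"required":["deltas"]}

```bash
mkdir -p pics
python3 - <<'E'
from station import ctrl
import cv2,numpy as np
print(ctrl.hold_point_z, ctrl.get_obs())
for n in ["scene","side"]:
    im=ctrl.get_image(n); cv2.imwrite(f"pics/{n}0.png",cv2.resize(im[:,:,::-1],(800,600),interpolation=cv2.INTER_CUBIC))
    np.save(f"pics/{n}0.npy",im)
    print(ctrl.get_calibration(n))
print(ctrl.get_calibration("wrist"))
E
```

```text
0.0187 {'t': 0.0, 'q': array([-1.19000355e-01,  5.33673692e-02,  1.61429541e+00, -2.96378381e-06,
        1.47598638e+00, -1.18998542e-01]), 'dq': array([ 0.00042123, -0.00059965,  0.00094507, -0.00027195,  0.00025763,
        0.00059735]), 'effort': array([ 2.70554956e-04, -3.93670499e+01, -3.70175600e+01, -1.62778279e-04,
        6.93513779e-03, -6.06393527e-06]), 'tool_pos': array([6.24379943e-01, 7.35008823e-05, 2.30055655e-01]), 'tool_rot': array([-2.22030096e+00, -2.22029756e+00,  1.99947968e-03]), 'contact_force': array([ 0.90114981, -0.35514861, -0.27669358]), 'wrist_torque': array([-0.01695484, -0.00649582,  0.01468234]), 'grip_force': 0.0, 'opening': 0.08506610489213542}
{'K': array([[362.89117137,   0.        , 256.99467888],
       [  0.        , 362.89117137, 198.12179897],
       [  0.        ,   0.        ,   1.        ]]), 'extrinsics': array([[-0.74794568,  0.66369551, -0.00924864,  0.40098835],
       [ 0.46395136,  0.51277965, -0.72236152, -0.24142851],
       [-0.47468558, -0.54457809, -0.69145376,  1.26340411],
       [ 0.        ,  0.        ,  0.        ,  1.  
[... 248 characters left out ...]
      [-0.0429715 ,  0.77667431, -0.62843493,  0.02345286],
       [ 0.04293546, -0.62699922, -0.7778358 ,  1.27500686],
       [ 0.        ,  0.        ,  0.        ,  1.        ]])}
{'K': array([[299.03311481,   0.        , 252.90339863],
       [  0.        , 299.03311481, 185.22390677],
       [  0.        ,   0.        ,   1.        ]]), 'extrinsics': array([[ 9.99995817e-01,  4.76671892e-05, -2.89193706e-03,
        -6.23270787e-01],
       [ 9.40635588e-04, -9.50870633e-01,  3.09587071e-01,
        -3.98648673e-02],
       [-2.73510088e-03, -3.09588496e-01, -9.50866701e-01,
         3.80854615e-01],
       [ 0.00000000e+00,  0.00000000e+00,  0.00000000e+00,
         1.00000000e+00]])}
```

View pics/scene0.png

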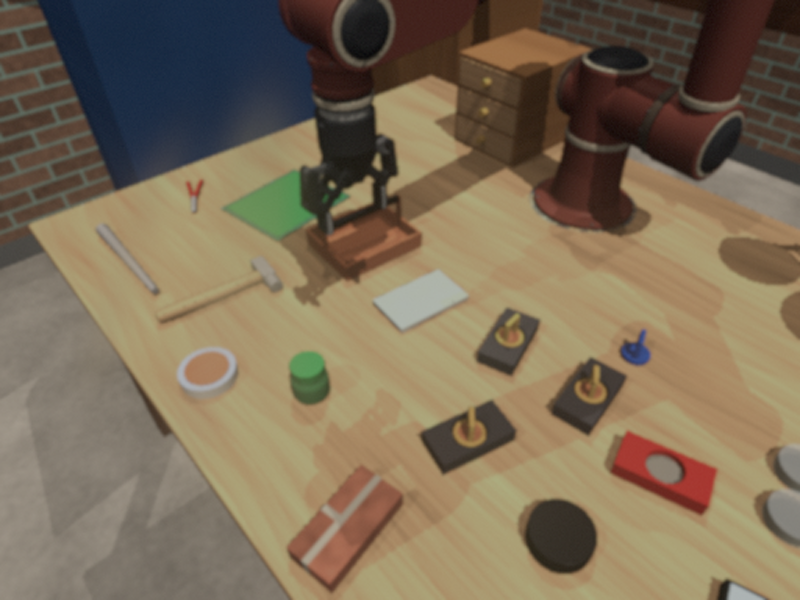

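View pics/side0.png

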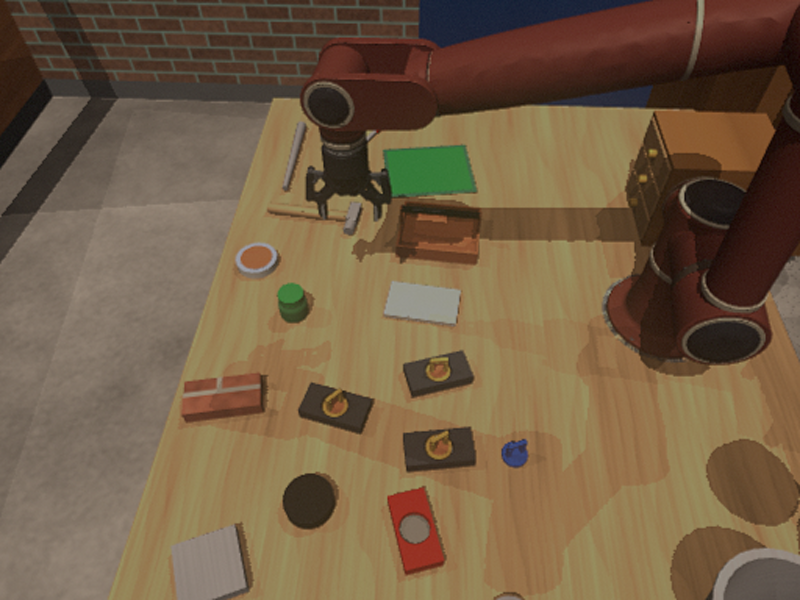

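```bash
cat > h.py <<'E'
import cv2,numpy as np
from scipy.optimize import minimize
from station import ctrl
def snap(n):
    c=ctrl.get_calibration(n); im=ctrl.get_image(n); return im,c
def proj(c,P):
    E=c["extrinsics"]; q=np.asarray(P,float)@E[:3,:3].T+E[:3,3]; q=q@c["K"].T
    return q[:,:2]/q[:,2:]
def unproj(c,uv,z):
    E=c["extrinsics"];R=E[:3,:3];o=-R.T@E[:3,3]
    uv=np.atleast_2d(uv); d=np.c_[uv,np.ones(len(uv))]@np.linalg.inv(c["K"]).T@R
    s=(z-o[2])/d[:,2]; return (o+s[:,None]*d)[:,:2]
def box(x,y,a,L,W,z0,z1):
    p=np.array([[sx*L/2,sy*W/2,z] for z in(z0,z1) for sx in(-1,1) for sy in(-1,1)])
    c,s=np.cos(a),np.sin(a); p[:,:2]=p[:,:2]@np.array([[c,s],[-s,c]])+[x,y]; return p
def comp(mask,uv):
    n,l,st,ce=cv2.connectedComponentsWithStats(mask.astype(np.uint8))
    u,v=map(int,uv); w=l[max(0,v-12):v+13,max(0,u-12):u+13]; w=w[w>0]
    if not len(w): return None
    return l==np.bincount(w).argmax()
def hullmask(m):
    out=np.zeros(m.shape,np.uint8); ys,xs=np.nonzero(m)
    h=cv2.convexHull(np.c_[xs,ys].astype(np.int32)); cv2.fillConvexPoly(out,h,1); return out
def fitbox(m,c,x0,L,W,z0,z1):
    """x,y,yaw of a box whose projected hull best overlaps mask m (uint8 hull)"""
    S=8
    def f(p):
        q=proj(c,box(*p,L,W,z0,z1)); h=cv2.convexHull(q.astype(np.float32))
        o=np.zeros((m.shape[0]*2,m.shape[1]*2),np.uint8)
        cv2.fillConvexPoly(o,np.round((h*2+.5)*16).astype(np.int32),1,shift=4)
        M=m2; i=(o&M).sum(); return 1-i/((o|M).sum()+1e-9)
    m2=cv2.resize(m,None,fx=2,fy=2,interpolation=cv2.INTER_NEAREST)
    best=None
    for a in np.linspace(0,np.pi,7)[:-1]:
        r=minimize(f,[x0[0],x0[1],a],method="Nelder-Mead",options=dict(initial_simplex=np.array([x0[0],x0[1],a])+np.array([[0,0,0],[.02,0,0],[0,.02,0],[0,0,.3]]),maxiter=150))
        if best is None or r.fun<best.fun: best=r
    x,y,a=best.x; a=(a+np.pi/2)%np.pi-np.pi/2
    return np.round([x,y,np.degrees(a),1-best.fun],4)
E
cat > m1.py <<'E'
from h import *
im=np.load("pics/side0.npy");c=ctrl.get_calibration("side")
hsv=cv2.cvtColor(im,cv2.COLOR_RGB2HSV); H,S,V=[hsv[...,i].astype(int) for i in range(3)]
k=.64
for n,uv in dict(m1=(438,373),m2=(336,407),m3=(439,449)).items():
    u=np.array(uv)*k; print(n,im[int(u[1]+8),int(u[0]-16)],im[int(u[1]),int(u[0])+40])
print("board",im[194,270],"mat",im[109,275],"caddy",im[150,285], "wood",im[330,300])
mask=(V<85)
for n,uv in dict(m1=(418,378),m2=(316,407),m3=(415,454)).items():
    u=np.array(uv)*k; m=comp(mask,u)
    print(n,m.sum(),fitbox(hullmask(m),c,unproj(c,u,.02)[0],.12,.062,0,.026))
m=comp((S<60)&(V>110),np.array((423,303))*k); print("board",m.sum(),fitbox(hullmask(m),c,unproj(c,np.array((423,303))*k,.01)[0],.15,.092,0,.012))
m=comp((H>50)&(H<75)&(S>120),np.array((430,171))*k); print("mat",m.sum(),fitbox(hullmask(m),c,unproj(c,np.array((430,171))*k,.0)[0],.22,.19,0,.003))
# by corners
for n,pts,z in [("board",[(391,284),(461,291),(458,323),(385,316)],.012),("mat",[(383,150),(468,146),(476,191),(392,196)],.003),("caddy",[(403,210),(481,207),(479,256),(399,248)],.035),("jar",[(291,293)],.065),("tin",[(309,500)],.03),("ham",[(353,218),(270,210)],.01),("blue",[(515,455)],0),("red",[(415,530)],.026)]:
    print(n,np.round(unproj(c,np.array(pts)*k,z),3).tolist())
E
python3 m1.py
```

```text
m1 [72 64 53] [152 131  88]
m2 [74 58 41] [151 113  74]
m3 [74 61 53] [143 106  69]
board [153 154 143] mat [ 54 122  58] caddy [100  61  37] wood [151 131  86]
m1 670 [ 0.4559  0.1756 18.1756  0.961 ]
m2 779 [  0.6403   0.2592 -13.8295   0.9687]
m3 854 [0.451  0.3307 8.7131 0.9667]
board 1003 [ 4.9020e-01 -5.7000e-03 -6.9751e+00  9.1900e-01]
mat 1382 [ 0.4958 -0.452   9.3996  0.826 ]
board [[0.559, -0.043], [0.41, -0.032], [0.416, 0.053], [0.565, 0.044]]
mat [[0.612, -0.513], [0.389, -0.542], [0.371, -0.363], [0.576, -0.334]]
caddy [[0.545, -0.251], [0.364, -0.27], [0.372, -0.114], [0.547, -0.128]]
jar [[0.753, 0.037]]
tin [[0.659, 0.442]]
ham [[0.662, -0.244], [0.862, -0.261]]
blue [[0.315, 0.329]]
red [[0.485, 0.478]]
```

jog_arm --deltas '[[-1,[-0.25,0.75,0.175],[0,0,0]],[-1,[-0.25,0.75,0.175],[0,0,0]],[-1,[-0.25,0.75,0.175],[0,0,0]],[-1,[-0.25,0.75,0.175],[0,0,0]],[-1,[-0.25,0.75,0.175],[0,0,0]],[-1,[-0.25,0.75,0.175],[0,0,0]],[-1,[-0.25,0.75,0.175],[0,0,0]],[-1,[-0.25,0.75,0.175],[0,0,0]],[-1,[-0.25,0.75,0.175],[0,0,0]],[-1,[-0.25,0.75,0.175],[0,0,0]],[-1,[-0.25,0.75,0.175],[0,0,0]],[-1,[-0.25,0.75,0.175],[0,0,0]]]' --squeeze 60

```text
t: 1.1
tool_pos: [0.5251, 0.2988, 0.3003]
tool_rot: [-2.223, -2.22, 0.003]
contact_force: [0.0, 0.4, -0.1]
opening: 0.0853
grip_force: 0.0
```

Run:
```python
from h import *
print(ctrl.get_obs()["t"],ctrl.get_obs()["tool_pos"],ctrl.get_obs()["tool_rot"])
for n in ("wrist","side","scene"):
    im,c=snap(n); np.save(f"pics/{n}1.npy",im); np.save(f"pics/{n}1c.npy",c,allow_pickle=True)
im=np.load("pics/wrist1.npy"); cv2.imwrite("pics/w1.png",cv2.resize(im[:,:,::-1],(800,600),interpolation=cv2.INTER_CUBIC))
```

```text
1.1 [0.52514104 0.29882583 0.30030593] [-2.22281683 -2.21970148  0.00253971]
```

View pics/w1.png

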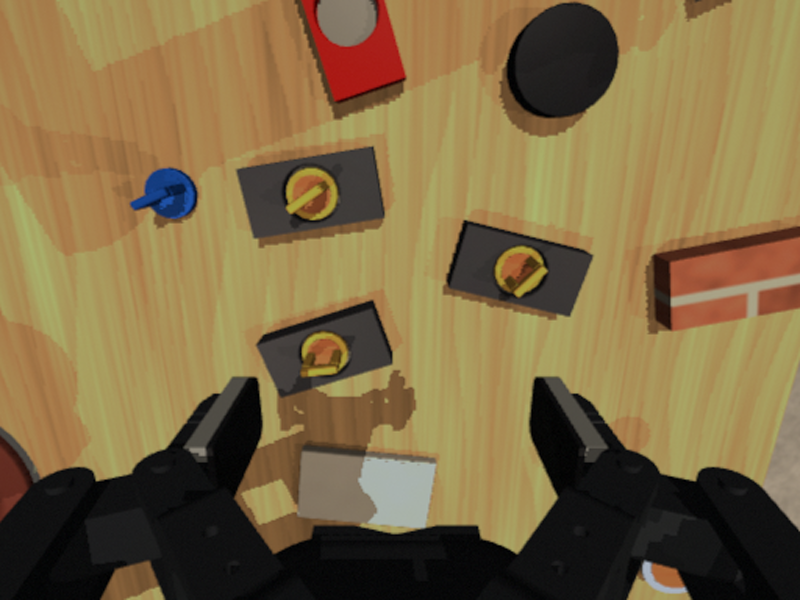

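```bash
cat > m2.py <<'E'
from h import *
im=np.load("pics/wrist1.npy");c=np.load("pics/wrist1c.npy",allow_pickle=True).item()
hsv=cv2.cvtColor(im,cv2.COLOR_RGB2HSV); H,S,V=[hsv[...,i].astype(int) for i in range(3)]
k=.64
big=[]
for n,uv in dict(m1=(272,350),m2=(475,255),m3=(255,205)).items():
    u=np.array(uv)*k; m=comp(V<88,u); hm=hullmask(m)
    r=fitbox(hm,c,unproj(c,u,.02)[0],.12,.062,0,.026)
    print(n,m.sum(),r)
    q=proj(c,[[r[0],r[1],.04]])[0].astype(int)
    big.append(cv2.resize(im[q[1]-24:q[1]+24,q[0]-24:q[0]+24,::-1],(264,264),interpolation=cv2.INTER_CUBIC)); print(q-24)
cv2.imwrite("pics/loops.png",np.hstack(big))
for n,pts in dict(m1=[(303,373),(340,370)],m2=[(513,293),(546,267)],m3=[(288,211),(326,187)]).items():
    p=unproj(c,np.array(pts)*k,.06); d=p[1]-p[0]; print(n,p.mean(0),np.hypot(*d),np.degrees(np.arctan2(d[1],d[0])))
p=unproj(c,np.array([(302,446),(436,457),(425,527),(298,516)])*k,.012);print("board",p,p.mean(0))
E
python3 m2.py
```

```text
m1 2558 [ 0.4544  0.176  18.8295  0.9803]
[182 206]
m2 2947 [  0.6389   0.2599 -14.0197   0.9821]
[310 152]
m3 3048 [0.4499 0.3316 8.9428 0.9814]
[173 101]
m1 [0.45652374 0.17489017] 0.03414814460949735 5.137361653476662
m2 [0.63885516 0.26213516] 0.03499677773594297 41.5956748926169
m3 [0.45252235 0.33093935] 0.03731646407256958 31.00497423089582
board [[ 0.42212002  0.05868444]
 [ 0.56848331  0.04445952]
 [ 0.55819244 -0.05256762]
 [ 0.41145932 -0.0366999 ]] [0.49006377 0.00346911]
```

View pics/loops.png

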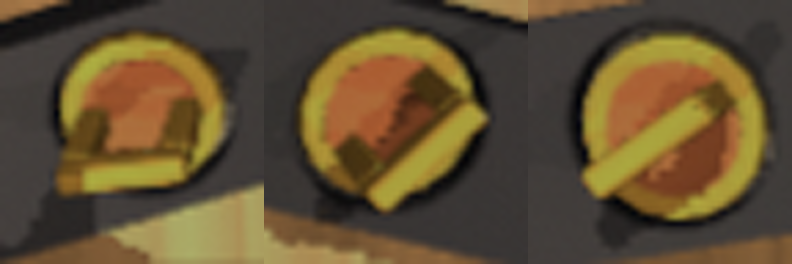

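Run:
```python
from h import *
c=np.load("pics/wrist1c.npy",allow_pickle=True).item()
for n,o,a,b in [("m1",(182,206),(81,179),(185,170)),("m2",(310,152),(111,200),(214,109)),("m3",(173,101),(63,189),(188,100))]:
    uv=np.array([a,b])/5.5-.4+np.array(o); p=unproj(c,uv,.062); d=p[1]-p[0]; print(n,p.mean(0),np.hypot(*d),np.degrees(np.arctan2(d[1],d[0])))
```

```text
m1 [0.45695436 0.17664332] 0.027135139177899056 5.477052864734202
m2 [0.63868871 0.26206375] 0.03244149106817356 45.169060893470366
m3 [0.45160147 0.33179086] 0.03602598706361854 33.96802151823484
```

jog_arm --deltas '[[-1,[-0.185,0.079,-0.4],[0,0,-0.317]],[-1,[-0.185,0.079,-0.4],[0,0,-0.317]],[-1,[-0.185,0.079,-0.4],[0,0,-0.317]],[-1,[-0.185,0.079,-0.4],[0,0,-0.317]],[-1,[-0.185,0.079,-0.4],[0,0,-0.317]],[-1,[-0.185,0.079,-0.4],[0,0,-0.317]],[-1,[-0.185,0.079,-0.4],[0,0,-0.317]],[-1,[-0.185,0.079,-0.4],[0,0,-0.317]],[-1,[-0.185,0.079,-0.4],[0,0,-0.317]],[-1,[-0.185,0.079,-0.5],[0,0,-0.317]],[-1,[-0.185,0.079,-0.6],[0,0,-0.317]],[-1,[-0.185,0.079,-0.63],[0,0,-0.317]]]'

```text
t: 2.25
tool_pos: [0.4477, 0.3291, 0.0436]
tool_rot: [3.01, 0.893, -0.014]
contact_force: [-1.5, 0.1, -0.7]
opening: 0.0857
grip_force: 0.0
```

Run:
```python
from h import *
o=ctrl.get_obs();print(o["t"],o["tool_pos"],o["tool_rot"],o["q"])
im,c=snap("wrist"); cv2.imwrite("pics/w2.png",im[:,:,::-1])
```

```text
2.25 [0.4477182  0.32907674 0.04363368] [ 3.00997155  0.8928907  -0.01403274] [ 4.99912358e-01  8.84574037e-02  1.90918052e+00 -2.84510789e-05
  1.15310320e+00  1.49396980e+00]
```

View pics/w2.png

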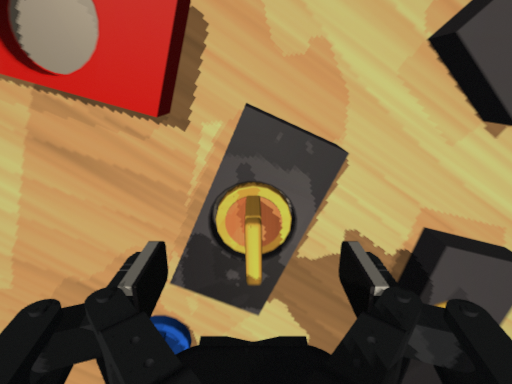

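jog_arm --deltas '[[-1,[0,0,-0.022],[0,0,0]],[1,[0,0,-0.022],[0,0,0]],[1,[0,0,-0.022],[0,0,0]],[1,[0,0,-0.022],[0,0,0]],[1,[0,0,-0.022],[0,0,0]],[1,[0,0,-0.022],[0,0,0]],[1,[0,0,-0.022],[0,0,0]],[1,[0,0,-0.022],[0,0,0]],[1,[0,0,-0.022],[0,0,0]],[1,[0,0,-0.022],[0,0,0]]]' --squeeze 50

```text
t: 3.13
tool_pos: [0.4514, 0.3319, 0.0413]
tool_rot: [-3.012, -0.891, -0.002]
contact_force: [-0.5, -1.0, 4.1]
opening: 0.0069
grip_force: 50.8
```

jog_arm --deltas '[[1,[0,0,0.1],[0,0,0]],[1,[0,0,0.25],[0,0,0]],[1,[0,0,0.4],[0,0,0]],[1,[0.015,-0.829,0.5],[0,0,0.344]],[1,[0.015,-0.829,0.5],[0,0,0.344]],[1,[0.015,-0.829,0.5],[0,0,0.344]],[1,[0.015,-0.829,0.5],[0,0,0.344]],[1,[0.015,-0.829,0.5],[0,0,0.344]],[1,[0.015,-0.829,0.5],[0,0,0.344]],[1,[0.015,-0.829,0.5],[0,0,0.344]],[1,[0.015,-0.829,0.5],[0,0,0.344]],[1,[0.015,-0.829,0.5],[0,0,0.344]]]'

```text
t: 4.13
tool_pos: [0.4564, 0.0051, 0.2386]
tool_rot: [-2.211, -2.231, 0.001]
contact_force: [0.0, 1.1, -1.9]
opening: 0.0071
grip_force: 50.4
```

jog_arm --deltas '[[1,[0,-0.35,0.1],[0,0,0]],[1,[0,-0.35,0.1],[0,0,0]],[1,[0,-0.35,0.1],[0,0,0]],[1,[0,-0.35,0.1],[0,0,0]],[1,[0,-0.35,0.1],[0,0,0]],[1,[0,-0.35,0.1],[0,0,0]],[1,[0,-0.35,0.1],[0,0,0]]]'

```text
t: 4.72
tool_pos: [0.4568, -0.1327, 0.2779]
tool_rot: [-2.216, -2.224, 0.0]
contact_force: [0.8, 0.1, -1.0]
opening: 0.0067
grip_force: 50.4
```

Run:
```python
from h import *
o=ctrl.get_obs();print(o["t"],o["tool_pos"],o["tool_rot"],o["opening"])
im,c=snap("wrist"); np.save("pics/wrist3.npy",im); np.save("pics/wrist3c.npy",c,allow_pickle=True)
cv2.imwrite("pics/w3.png",cv2.resize(im[:,:,::-1],(800,600),interpolation=cv2.INTER_CUBIC))
```

```text
4.7167 [ 0.45678228 -0.13269663  0.27786522] [-2.21559279e+00 -2.22438293e+00  2.80993785e-04] 0.006729914296484631
```

View pics/w3.png

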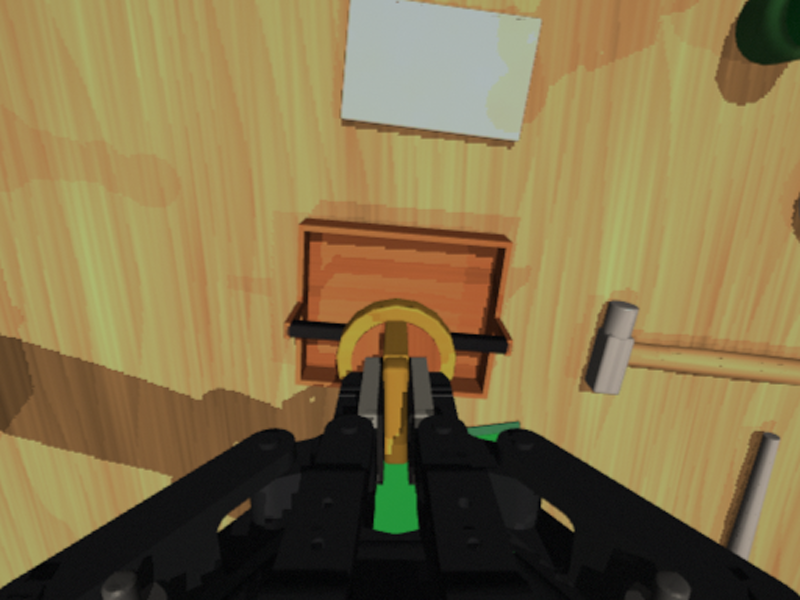

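Run:
```python
from h import *
c=np.load("pics/wrist3c.npy",allow_pickle=True).item()
for n,pts,z in [("rim",[(301,220),(511,237),(487,397),(297,383)],.035),("bar",[(291,324),(507,340)],.084),("board",[(348,-3),(540,19),(519,139),(342,120)],.012)]:
    p=unproj(c,np.array(pts)*.64-.3,z); d=p[1]-p[0]; print(n,p.round(4).tolist(),p.mean(0),np.hypot(*d),np.degrees(np.arctan2(d[1],d[0])))
```

```text
rim [[0.3773, -0.1175], [0.5521, -0.131], [0.5418, -0.2829], [0.3647, -0.2692]] [ 0.45899475 -0.20014412] 0.17534636203107895 -4.404567877376969
bar [[0.3748, -0.1902], [0.5434, -0.2029]] [ 0.45911442 -0.19656447] 0.16900263398417104 -4.290499517988388
board [[0.4185, 0.0497], [0.5665, 0.0353], [0.5579, -0.053], [0.4111, -0.0387]] [ 0.48850375 -0.00168241] 0.14874485029470957 -5.537679028646306
```

jog_arm --deltas '[[1,[-0.0025,-0.2475,-0.1],[0,0,-0.05]],[1,[-0.0025,-0.2475,-0.15],[0,0,-0.05]],[1,[-0.0025,-0.2475,-0.2],[0,0,-0.05]],[1,[-0.0025,-0.2475,-0.3],[0,0,-0.05]],[1,[-0.0025,-0.2475,-0.4],[0,0,-0.05]],[1,[-0.0025,-0.2475,-0.48],[0,0,-0.05]],[1,[-0.0025,-0.2475,-0.55],[0,0,-0.05]],[1,[-0.0025,-0.2475,-0.58],[0,0,-0.05]],[1,[-0.0025,-0.2475,-0.6],[0,0,-0.05]],[1,[-0.0025,-0.2475,-0.61],[0,0,-0.05]],[1,[-0.0025,-0.2475,-0.615],[0,0,-0.05]],[1,[-0.0025,-0.2475,-0.615],[0,0,-0.05]]]'

```text
t: 5.77
tool_pos: [0.4574, -0.2329, 0.0346]
tool_rot: [2.382, 2.044, 0.001]
contact_force: [0.8, -0.0, -1.2]
opening: 0.0067
grip_force: 50.3
```

jog_arm --deltas '[[0.3,[0,0,0],[0,0,0]],[0.3,[0,0,0],[0,0,0]],[0.3,[0,0,0],[0,0,0]],[0.3,[0,0,0],[0,0,0]],[0.3,[0,0,0.1],[0,0,0]],[0.3,[0,0,0.2],[0,0,0]],[0.3,[0,0,0.3],[0,0,0]],[0.3,[0,0,0.4],[0,0,0]],[0.3,[0,0,0.5],[0,0,0]],[0.3,[0,0,0.5],[0,0,0]]]'

```text
t: 6.6
tool_pos: [0.4599, -0.2351, 0.2441]
tool_rot: [2.372, 2.034, 0.007]
contact_force: [1.1, -0.7, 1.4]
opening: 0.0299
grip_force: 0.0
```

jog_arm --deltas '[[0.3,[-0.01,0.85,0],[0,0,-0.42]],[-1,[-0.01,0.85,0],[0,0,-0.42]],[-1,[-0.01,0.85,0],[0,0,-0.42]],[-1,[-0.01,0.85,0],[0,0,-0.42]],[-1,[-0.01,0.85,0],[0,0,-0.42]],[-1,[-0.01,0.85,0],[0,0,-0.42]],[-1,[-0.01,0.85,0],[0,0,-0.42]],[-1,[-0.01,0.85,0],[0,0,-0.42]],[-1,[-0.01,0.85,0],[0,0,-0.42]],[-1,[-0.01,0.85,0],[0,0,-0.42]],[-1,[-0.01,0.85,0],[0,0,-0.42]],[-1,[-0.01,0.85,0],[0,0,-0.42]]]'

```text
t: 7.6
tool_pos: [0.452, 0.1087, 0.233]
tool_rot: [3.138, 0.149, 0.001]
contact_force: [0.1, -0.0, 0.5]
opening: 0.0854
grip_force: 0.0
```

```bash
cat > st.py <<'E'
from h import *
from scipy.spatial.transform import Rotation as Ro
def st():
    o=ctrl.get_obs(); M=Ro.from_rotvec(o["tool_rot"]).as_matrix(); y=M[:,1]
    a=np.degrees(np.arctan2(y[1],y[0])); a=(a+90)%180-90
    print("t %.2f pos"%o["t"],o["tool_pos"].round(4),"yaw(y axis) %.1f"%a,"open %.4f"%o["opening"],"F",o["contact_force"].round(1),"q6 %.2f"%o["q"][5])
st()
def moulds(name,guess):
    im,c=snap(name); np.save("pics/last_%s.npy"%name,im)
    V=im.max(2)
    for n,g in guess.items():
        u=proj(c,[[g[0]-.045*np.cos(np.radians(g[2])),g[1]-.045*np.sin(np.radians(g[2])),.026]])[0]
        m=comp(V<88,u); 
        if m is not None: print(name,n,m.sum(),fitbox(hullmask(m),c,g[:2],.12,.062,0,.026))
M=dict(m1=(.4544,.176,18.8),m2=(.6389,.2599,-14),m3=(.45,.3316,8.9))
E
python3 -c "
from st import *
moulds('side',{k:M[k] for k in('m1','m2','m3')})"
```

```text
t 7.60 pos [0.452  0.1087 0.233 ] yaw(y axis) -84.6 open 0.0854 F [ 0.1 -0.   0.5] q6 1.55
side m1 672 [ 0.4559  0.1756 18.143   0.9631]
side m2 782 [  0.6402   0.2596 -13.9949   0.9687]
side m3 885 [0.4456 0.327  9.456  0.9663]
```

jog_arm --deltas '[[-1,[0.01,0.169,0],[0,0,0]],[-1,[0.01,0.169,-0.1],[0,0,0]],[-1,[0.01,0.169,-0.2],[0,0,0]],[-1,[0.01,0.169,-0.3],[0,0,0]],[-1,[0.01,0.169,-0.4],[0,0,0]],[-1,[0.01,0.169,-0.45],[0,0,0]],[-1,[0.01,0.169,-0.48],[0,0,0]],[-1,[0.01,0.169,-0.4825],[0,0,0]],[-1,[0.01,0.169,-0.4825],[0,0,0]]]'

```text
t: 8.4
tool_pos: [0.4567, 0.1751, 0.0405]
tool_rot: [-3.138, -0.155, -0.001]
contact_force: [-0.5, 0.4, 0.5]
opening: 0.0853
grip_force: 0.0
```

jog_arm --deltas '[[1,[0,0,0],[0,0,0]],[1,[0,0,0],[0,0,0]],[1,[0,0,0],[0,0,0]],[1,[0,0,0],[0,0,0]],[1,[0,0,0],[0,0,0]],[1,[0,0,0],[0,0,0]],[1,[0,0,0],[0,0,0]],[1,[0,0,0],[0,0,0]],[1,[0,0,0],[0,0,0]]]'

```text
t: 9.15
tool_pos: [0.4566, 0.1753, 0.0404]
tool_rot: [-3.138, -0.154, -0.001]
contact_force: [0.3, 0.8, 2.5]
opening: 0.0071
grip_force: 49.9
```

jog_arm --deltas '[[1,[0,0,0.1],[0,0,0]],[1,[0,0,0.2],[0,0,0.04]],[1,[0,-0.05,0.3],[0,0,0.08]],[1,[-0.1,-0.835,0.5],[0,0,0.444]],[1,[-0.1,-0.835,0.5],[0,0,0.444]],[1,[-0.1,-0.835,0.5],[0,0,0.444]],[1,[-0.1,-0.835,0.5],[0,0,0.444]],[1,[-0.1,-0.835,0.5],[0,0,0.444]],[1,[-0.1,-0.835,0.5],[0,0,0.444]],[1,[-0.1,-0.835,0.5],[0,0,0.444]],[1,[-0.1,-0.835,0.5],[0,0,0.444]],[1,[-0.1,-0.835,0.5],[0,0,0.444]]]'

```text
t: 10.15
tool_pos: [0.4166, -0.152, 0.2375]
tool_rot: [-2.488, -1.916, 0.0]
contact_force: [0.6, 0.7, -0.9]
opening: 0.007
grip_force: 50.0
```

jog_arm --deltas '[[1,[0,0,0],[0,0,0.02]],[1,[0,0,0],[0,0,0.02]],[1,[0,0,0],[0,0,0.02]],[1,[0,0,0],[0,0,0.02]]]'

```text
t: 10.48
tool_pos: [0.4173, -0.1498, 0.2369]
tool_rot: [-2.432, -1.986, 0.001]
contact_force: [0.1, 0.4, -1.3]
opening: 0.0071
grip_force: 50.1
```

```bash
python3 -c "
from st import *
im,c=snap('side'); cv2.imwrite('pics/s3.png',cv2.resize(im[60:220,180:400,::-1],(770,560),interpolation=cv2.INTER_CUBIC))"
```

```text
t 10.48 pos [ 0.4173 -0.1498  0.2369] yaw(y axis) -11.5 open 0.0071 F [ 0.1  0.4 -1.3] q6 -0.31
```

View pics/s3.png

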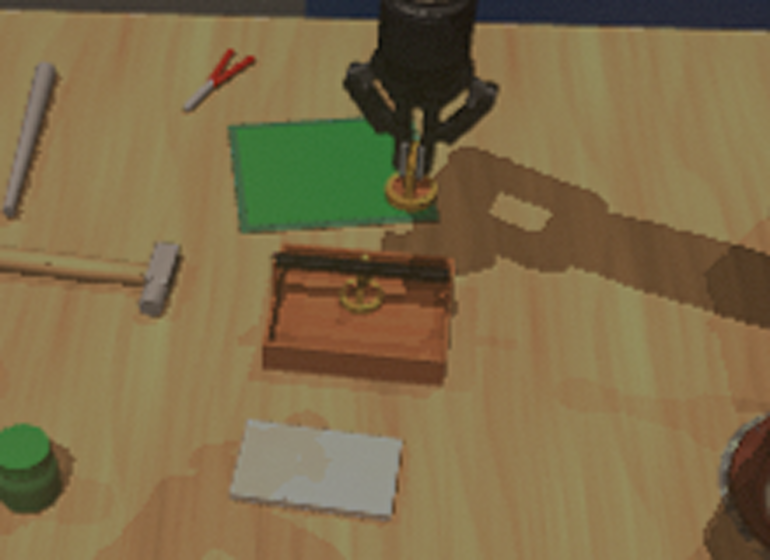

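jog_arm --deltas '[[1,[0,-0.022,-0.1],[0,0,0.04]],[1,[0,-0.022,-0.2],[0,0,0.04]],[1,[0,-0.022,-0.3],[0,0,0.04]],[1,[0,-0.022,-0.38],[0,0,0.04]],[1,[0,-0.022,-0.44],[0,0,0.04]],[1,[0,-0.022,-0.48],[0,0,0.04]],[1,[0,-0.022,-0.5],[0,0,0.04]],[1,[0,-0.022,-0.505],[0,0,0.04]],[1,[0,-0.022,-0.505],[0,0,0.04]]]'

```text
t: 11.28
tool_pos: [0.4177, -0.1589, 0.0358]
tool_rot: [-2.302, -2.137, 0.0]
contact_force: [0.0, 0.7, -0.8]
opening: 0.0067
grip_force: 50.0
```

jog_arm --deltas '[[0.3,[0,0,0],[0,0,0]],[0.3,[0,0,0],[0,0,0]],[0.3,[0,0,0],[0,0,0]],[0.3,[0,0,0],[0,0,0]],[0.3,[0,0,0.1],[0,0,0]],[0.3,[0,0,0.2],[0,0,0]],[0.3,[0,0,0.3],[0,0,0]],[0.3,[0,0,0.4],[0,0,0]],[0.3,[0,0,0.5],[0,0,0]],[0.3,[0,0,0.5],[0,0,0]]]'

```text
t: 12.12
tool_pos: [0.4214, -0.1617, 0.2468]
tool_rot: [2.291, 2.125, 0.008]
contact_force: [-0.2, -0.6, 0.5]
opening: 0.0297
grip_force: 0.0
```

jog_arm --deltas '[[0.3,[0.55,0.95,0],[0,0,-0.234]],[-1,[0.55,0.95,0],[0,0,-0.234]],[-1,[0.55,0.95,0],[0,0,-0.234]],[-1,[0.55,0.95,0],[0,0,-0.234]],[-1,[0.55,0.95,0],[0,0,-0.234]],[-1,[0.55,0.95,0],[0,0,-0.234]],[-1,[0.55,0.95,0],[0,0,-0.234]],[-1,[0.55,0.95,0],[0,0,-0.234]],[-1,[0.55,0.95,0],[0,0,-0.234]],[-1,[0.55,0.95,0],[0,0,-0.234]],[-1,[0.55,0.95,0],[0,0,-0.234]],[-1,[0.55,0.95,0],[0,0,-0.234]]]'

```text
t: 13.12
tool_pos: [0.639, 0.225, 0.2354]
tool_rot: [-2.914, -1.17, -0.002]
contact_force: [-1.0, -0.2, -1.2]
opening: 0.0853
grip_force: 0.0
```

```bash
python3 -c "
from st import *
moulds('side',{k:M[k] for k in('m1','m2','m3')})"
```

```text
t 13.12 pos [0.639  0.225  0.2354] yaw(y axis) -46.2 open 0.0853 F [-1.  -0.2 -1.2] q6 1.03
side m1 701 [ 0.4495  0.1738 18.451   0.954 ]
side m2 753 [  0.6412   0.2593 -14.0482   0.9631]
side m3 856 [0.4461 0.3274 8.8808 0.9625]
```

jog_arm --deltas '[[-1,[0,0.09,0],[0,0,0]],[-1,[0,0.09,-0.1],[0,0,0]],[-1,[0,0.09,-0.2],[0,0,0]],[-1,[0,0.09,-0.3],[0,0,0]],[-1,[0,0.09,-0.4],[0,0,0]],[-1,[0,0.09,-0.45],[0,0,0]],[-1,[0,0.09,-0.48],[0,0,0]],[-1,[0,0.09,-0.488],[0,0,0]],[-1,[0,0.09,-0.488],[0,0,0]]]'

```text
t: 13.92
tool_pos: [0.6378, 0.2559, 0.0409]
tool_rot: [2.917, 1.165, 0.0]
contact_force: [-0.1, 0.2, -0.1]
opening: 0.0856
grip_force: 0.0
```

jog_arm --deltas '[[1,[0,0,0],[0,0,0]],[1,[0,0,0],[0,0,0]],[1,[0,0,0],[0,0,0]],[1,[0,0,0],[0,0,0]],[1,[0,0,0],[0,0,0]],[1,[0,0,0],[0,0,0]],[1,[0,0,0],[0,0,0]],[1,[0,0,0],[0,0,0]],[1,[0,0,0],[0,0,0]]]'

```text
t: 14.67
tool_pos: [0.6376, 0.2567, 0.0409]
tool_rot: [-2.917, -1.166, -0.0]
contact_force: [-0.5, 0.9, 0.9]
opening: 0.0071
grip_force: 51.9
```

jog_arm --deltas '[[1,[0,0,0.1],[0,0,0]],[1,[0,0,0.2],[0,0,0.03]],[1,[-0.02,-0.05,0.3],[0,0,0.07]],[1,[-0.3275,-0.8,0.5],[0,0,0.232]],[1,[-0.3275,-0.8,0.5],[0,0,0.232]],[1,[-0.3275,-0.8,0.5],[0,0,0.232]],[1,[-0.3275,-0.8,0.5],[0,0,0.232]],[1,[-0.3275,-0.8,0.5],[0,0,0.232]],[1,[-0.3275,-0.8,0.5],[0,0,0.232]],[1,[-0.3275,-0.8,0.5],[0,0,0.232]],[1,[-0.3275,-0.8,0.5],[0,0,0.232]],[1,[-0.3275,-0.8,0.5],[0,0,0.232]]]'

```text
t: 15.67
tool_pos: [0.5053, -0.0686, 0.2426]
tool_rot: [2.313, 2.119, -0.002]
contact_force: [1.3, -0.7, -1.4]
opening: 0.0069
grip_force: 51.5
```

jog_arm --deltas '[[1,[0,-0.25,0],[0,0,0]],[1,[0,-0.25,0],[0,0,0]],[1,[0,-0.25,0],[0,0,0]],[1,[0,-0.25,0],[0,0,0]],[1,[0,-0.25,0],[0,0,0]]]'

```text
t: 16.08
tool_pos: [0.5062, -0.1639, 0.2398]
tool_rot: [-2.311, -2.126, 0.0]
contact_force: [-0.4, -0.1, -1.6]
opening: 0.0069
grip_force: 51.5
```

```bash
python3 -c "
from st import *
im,c=snap('side'); cv2.imwrite('pics/s4.png',cv2.resize(im[60:220,180:400,::-1],(770,560),interpolation=cv2.INTER_CUBIC))
a=im[130:175,240:320].astype(int)
for cx,cy,w in [(.459,-.199,-4.4)]:
    p=box(cx,cy,np.radians(w),.18,.15,.035,.035)[:4]; print(((proj(c,p)-[180,60])*3.5).round().tolist())
"
```

```text
t 16.08 pos [ 0.5062 -0.1639  0.2398] yaw(y axis) -4.8 open 0.0069 F [-0.4 -0.1 -1.6] q6 -0.37
[[448.0, 256.0], [440.0, 361.0], [276.0, 241.0], [256.0, 343.0]]
```

View pics/s4.png

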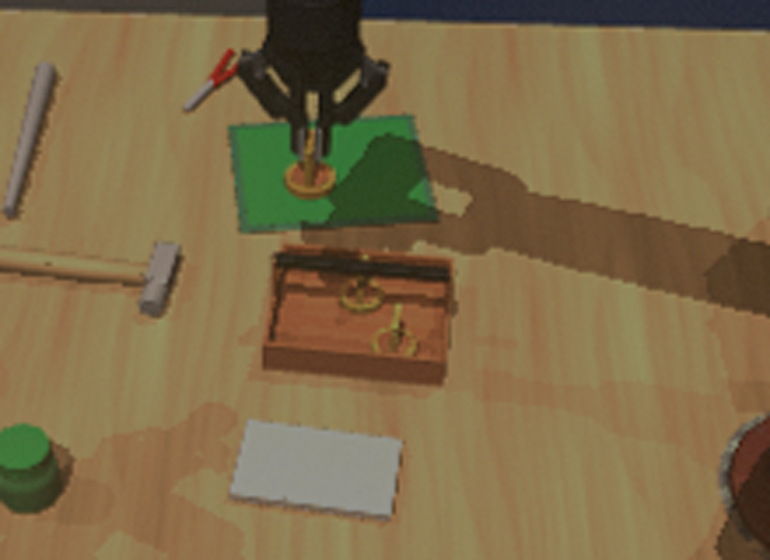

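jog_arm --deltas '[[1,[0,-0.011,-0.1],[0,0,0]],[1,[0,-0.011,-0.2],[0,0,0]],[1,[0,-0.011,-0.3],[0,0,0]],[1,[0,-0.011,-0.38],[0,0,0]],[1,[0,-0.011,-0.44],[0,0,0]],[1,[0,-0.011,-0.48],[0,0,0]],[1,[0,-0.011,-0.5],[0,0,0]],[1,[0,-0.011,-0.51],[0,0,0]],[1,[0,-0.011,-0.51],[0,0,0]]]'

```text
t: 16.88
tool_pos: [0.5066, -0.167, 0.0364]
tool_rot: [-2.308, -2.13, 0.0]
contact_force: [0.4, -0.2, -0.5]
opening: 0.0063
grip_force: 51.5
```

jog_arm --deltas '[[0.3,[0,0,0],[0,0,0]],[0.3,[0,0,0],[0,0,0]],[0.3,[0,0,0],[0,0,0]],[0.3,[0,0,0],[0,0,0]],[0.3,[0,0,0.1],[0,0,0]],[0.3,[0,0,0.2],[0,0,0]],[0.3,[0,0,0.3],[0,0,0]],[0.3,[0,0.1,0.4],[0,0,0]],[0.3,[0,0.2,0.5],[0,0,0]],[0.3,[0,0.2,0.6],[0,0,0]],[0.3,[0,0.2,0.6],[0,0,0]],[0.3,[0,0.2,0.6],[0,0,0]]]'

```text
t: 17.88
tool_pos: [0.5093, -0.0873, 0.285]
tool_rot: [2.3, 2.124, 0.011]
contact_force: [-0.1, 0.2, 1.0]
opening: 0.0301
grip_force: 0.0
```

Run:
```python
from st import *
im,c=snap('wrist'); np.save("pics/wrist5.npy",im); np.save("pics/wrist5c.npy",c,allow_pickle=True)
cv2.imwrite("pics/w5.png",cv2.resize(im[:,:,::-1],(800,600),interpolation=cv2.INTER_CUBIC))
c=ctrl.get_calibration("side")
p=unproj(c,np.array([(229,126),(413,115),(438,220),(241,231)])/3.5+[180,60],.003);print(p.round(3).tolist(),p.mean(0))
for i in range(4):
    d=p[(i+1)%4]-p[i];print(np.hypot(*d),np.degrees(np.arctan2(d[1],d[0])))
```

```text
t 17.88 pos [ 0.5093 -0.0873  0.285 ] yaw(y axis) -4.6 open 0.0301 F [-0.1  0.2  1. ] q6 -0.23
[[0.611, -0.513], [0.395, -0.545], [0.37, -0.36], [0.584, -0.33]] [ 0.48990091 -0.43715727]
0.21769517049112375 -171.51674546517486
0.18722545915816338 97.95900048060234
0.2162228049168187 7.820355045283656
0.1847161661531992 -81.5869225623955
```

View pics/w5.png

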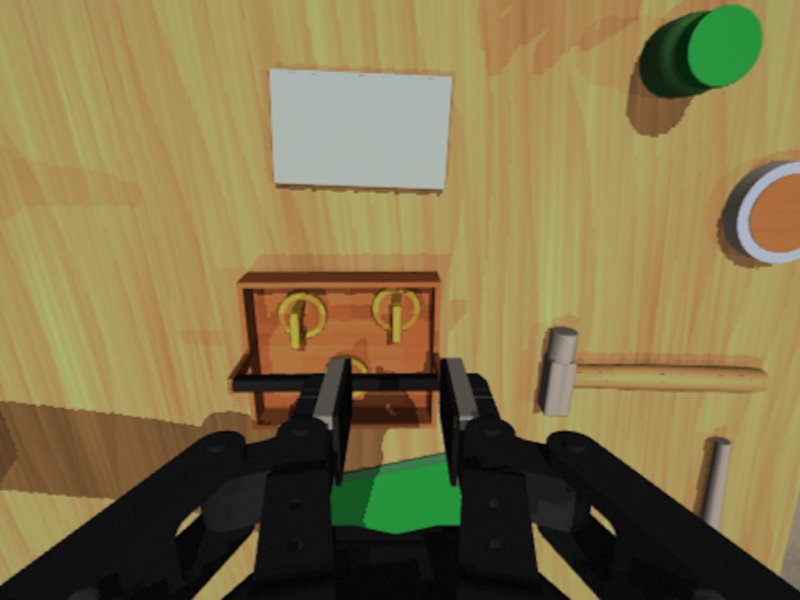

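Run:
```python
from h import *
c=np.load("pics/wrist5c.npy",allow_pickle=True).item()
for n,pts,z in [("rim",[(238,274),(440,272),(435,425),(253,424)],.035),("bar",[(233,378),(441,376)],.084),("board",[(270,69),(452,76),(444,190),(275,184)],.012)]:
    p=unproj(c,np.array(pts)*.64-.3,z); d=p[1]-p[0]; print(n,p.round(4).tolist(),p.mean(0),np.hypot(*d),np.degrees(np.arctan2(d[1],d[0])))
```

```text
rim [[0.3724, -0.1101], [0.5479, -0.1228], [0.5353, -0.2778], [0.3589, -0.2612]] [ 0.45362037 -0.19297875] 0.175992737934912 -4.1572498829197375
bar [[0.3696, -0.1847], [0.54, -0.1975]] [ 0.45478442 -0.19107034] 0.1708908413701033 -4.30874725182859
board [[0.4214, 0.052], [0.5679, 0.0354], [0.5571, -0.0553], [0.4109, -0.0384]] [ 0.48934556 -0.00156066] 0.1474352516616615 -6.480992477088275
```

jog_arm --deltas '[[-0.3,[-0.13,-0.2675,-0.2],[0,0,-0.498]],[-0.3,[-0.13,-0.2675,-0.2],[0,0,-0.498]],[-0.3,[-0.13,-0.2675,-0.2],[0,0,-0.498]],[-0.3,[-0.13,-0.2675,-0.2],[0,0,-0.498]],[-0.3,[-0.13,-0.2675,-0.2],[0,0,-0.498]],[-0.3,[-0.13,-0.2675,-0.2],[0,0,-0.498]],[-0.3,[-0.13,-0.2675,-0.2],[0,0,-0.498]],[-0.3,[-0.13,-0.2675,-0.2],[0,0,-0.498]],[-0.3,[-0.13,-0.2675,-0.2],[0,0,-0.498]],[-0.3,[-0.13,-0.2675,-0.2],[0,0,-0.498]],[-0.3,[-0.13,-0.2675,-0.2],[0,0,-0.498]],[-0.3,[-0.13,-0.2675,-0.2],[0,0,-0.498]]]'

```text
t: 18.93
tool_pos: [0.4537, -0.195, 0.195]
tool_rot: [-3.14, 0.028, 0.003]
contact_force: [1.2, 0.7, 0.6]
opening: 0.0556
grip_force: 0.0
```

jog_arm --deltas '[[-0.3,[0,0,0],[0,0,-0.03]],[-0.3,[0,0,0],[0,0,-0.03]],[-0.3,[0,0,0],[0,0,-0.03]]]'

```text
t: 19.18
tool_pos: [0.4539, -0.1949, 0.1955]
tool_rot: [-3.137, 0.162, 0.003]
contact_force: [-0.2, -0.9, -1.0]
opening: 0.0556
grip_force: 0.0
```

Run:
```python
from st import *
im,c=snap('wrist'); np.save("pics/wrist6.npy",im); np.save("pics/wrist6c.npy",c,allow_pickle=True)
cv2.imwrite("pics/w6.png",im[:,:,::-1])
```

```text
t 19.18 pos [ 0.4539 -0.1949  0.1955] yaw(y axis) 84.1 open 0.0556 F [-0.2 -0.9 -1. ] q6 1.12
```

View pics/w6.png

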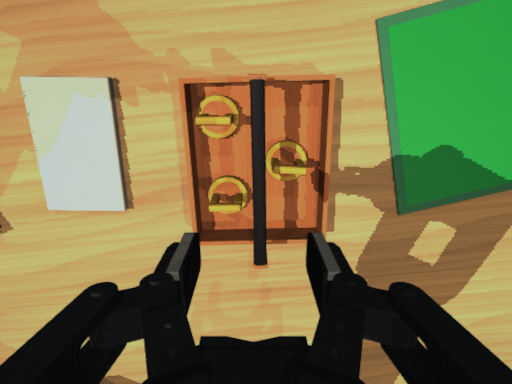

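jog_arm --deltas '[[-0.3,[0.0075,0,-0.1],[0,0,0.009]],[-0.3,[0.0075,0,-0.2],[0,0,0.009]],[-0.3,[0.0075,0,-0.28],[0,0,0.009]],[-0.3,[0.0075,0,-0.32],[0,0,0.009]],[-0.3,[0.0075,0,-0.34],[0,0,0.009]],[-0.3,[0.0075,0,-0.34],[0,0,0.009]],[1,[0.0075,0,-0.34],[0,0,0.009]],[1,[0.0075,0,-0.34],[0,0,0.009]],[1,[0.0075,0,-0.34],[0,0,0.009]],[1,[0.0075,0,-0.34],[0,0,0.009]],[1,[0.0075,0,-0.34],[0,0,0.009]],[1,[0.0075,0,-0.34],[0,0,0.009]]]' --squeeze 80

```text
t: 20.23
tool_pos: [0.4592, -0.1967, 0.0633]
tool_rot: [3.135, -0.12, 0.006]
contact_force: [-0.7, -4.1, 6.7]
opening: 0.0105
grip_force: 78.7
```

jog_arm --deltas '[[1,[0,0,0],[0,0,0]],[1,[0,0,0],[0,0,0]],[1,[0,0,0.02],[0,0,0]],[1,[0,0,0.06],[0,0,0]],[1,[0,0,0.1],[0,0,0]],[1,[0,0,0.14],[0,0,0]],[1,[0,0,0.18],[0,0,0]],[1,[0,0,0.2],[0,0,0]],[1,[0,0,0.2],[0,0,0]],[1,[0,0,0.2],[0,0,0]],[1,[0,0,0.2],[0,0,0]]]'

```text
t: 21.15
tool_pos: [0.4565, -0.1941, 0.1388]
tool_rot: [-3.137, 0.12, 0.005]
contact_force: [-0.2, -0.0, -6.8]
opening: 0.0102
grip_force: 78.3
```

jog_arm --deltas '[[1,[0.008,-0.06,0],[0,0,0.007]],[1,[0.016,-0.12,0],[0,0,0.014]],[1,[0.025,-0.18,0],[0,0,0.02]],[1,[0.033,-0.24,0],[0,0,0.027]],[1,[0.041,-0.3,0],[0,0,0.034]],[1,[0.05,-0.36,0],[0,0,0.041]],[1,[0.058,-0.42,0],[0,0,0.048]],[1,[0.066,-0.48,0],[0,0,0.055]],[1,[0.074,-0.54,0],[0,0,0.062]],[1,[0.08,-0.59,0],[0,0,0.067]],[1,[0.0825,-0.606,0],[0,0,0.069]],[1,[0.0825,-0.606,0],[0,0,0.069]]]'

```text
t: 22.15
tool_pos: [0.4899, -0.4382, 0.1386]
tool_rot: [-3.132, -0.217, 0.003]
contact_force: [-0.2, 0.5, -6.8]
opening: 0.0101
grip_force: 78.6
```

Run:
```python
from st import *
im,c=snap('side'); cv2.imwrite('pics/s7.png',cv2.resize(im[30:190,180:400,::-1],(770,560),interpolation=cv2.INTER_CUBIC))
```

```text
t 22.15 pos [ 0.4899 -0.4382  0.1386] yaw(y axis) -82.1 open 0.0101 F [-0.2  0.5 -6.8] q6 0.59
```

View pics/s7.png

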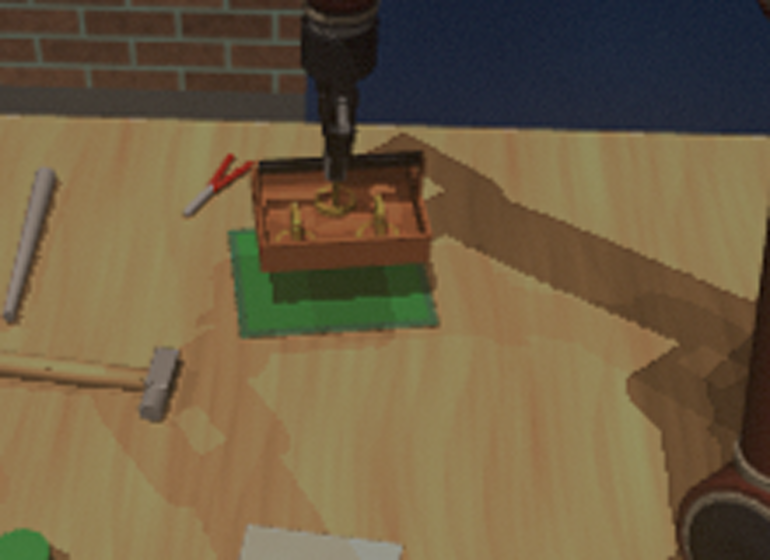

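jog_arm --deltas '[[1,[0,0,-0.03],[0,0,0]],[1,[0,0,-0.07],[0,0,0]],[1,[0,0,-0.11],[0,0,0]],[1,[0,0,-0.15],[0,0,0]],[1,[0,0,-0.17],[0,0,0]],[1,[0,0,-0.18],[0,0,0]],[1,[0,0,-0.186],[0,0,0]],[1,[0,0,-0.19],[0,0,0]],[1,[0,0,-0.19],[0,0,0]],[1,[0,0,-0.19],[0,0,0]]]'

```text
t: 23.03
tool_pos: [0.4914, -0.4372, 0.0664]
tool_rot: [3.133, 0.22, 0.002]
contact_force: [-3.0, 4.7, 0.9]
opening: 0.0106
grip_force: 79.7
```

jog_arm --deltas '[[0.2,[0,0,0],[0,0,0]],[0.2,[0,0,0],[0,0,0]],[0.2,[0,0,0],[0,0,0]],[0.2,[0,0,0],[0,0,0]],[0.2,[0,0,0.1],[0,0,0]],[0.2,[0,0,0.2],[0,0,0]],[0.2,[0,0,0.3],[0,0,0]],[0.2,[0,0,0.4],[0,0,0]],[-1,[-0.05,0.6,0.4],[0,0,0]],[-1,[-0.05,0.6,0.4],[0,0,0]],[-1,[-0.05,0.6,0.4],[0,0,0]],[-1,[-0.05,0.6,0.4],[0,0,0]]]'

```text
t: 24.03
tool_pos: [0.4766, -0.2701, 0.2254]
tool_rot: [3.133, 0.218, 0.002]
contact_force: [0.5, 0.5, -0.2]
opening: 0.0805
grip_force: 0.0
```

Run:
```python
from st import *
im,c=snap('side'); cv2.imwrite('pics/s8.png',cv2.resize(im[:,:,::-1],(800,600),interpolation=cv2.INTER_CUBIC))
p=box(.49,-.437,np.radians(8.1),.18,.15,.038,.038)[:4]; print((proj(c,p)/.64).round().tolist())
moulds('side',M)
```

```text
t 24.03 pos [ 0.4766 -0.2701  0.2254] yaw(y axis) -82.0 open 0.0805 F [ 0.5  0.5 -0.2] q6 0.78
[[461.0, 139.0], [469.0, 176.0], [391.0, 143.0], [395.0, 181.0]]
side m1 747 [ 0.4499  0.1738 18.5029  0.9663]
side m2 824 [  0.6374   0.2582 -14.0064   0.9681]
side m3 901 [0.446  0.3276 9.297  0.9674]
```

View pics/s8.png

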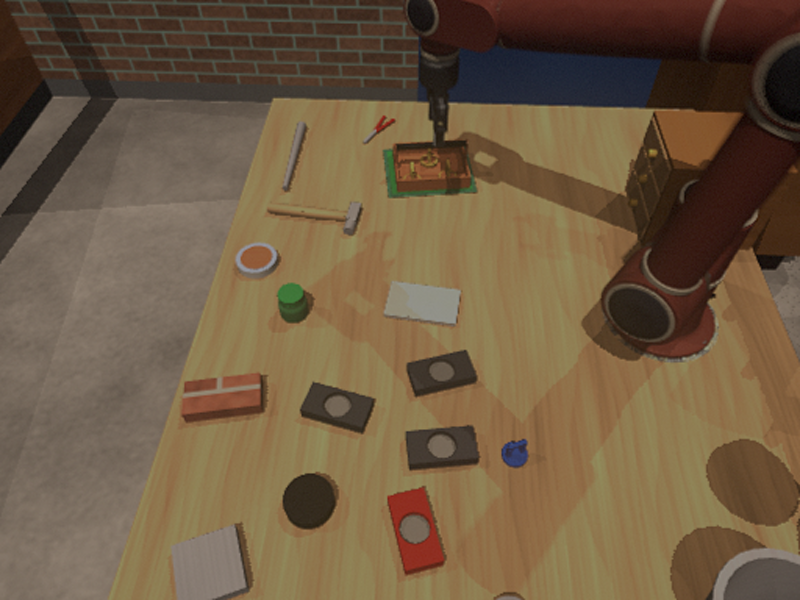

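jog_arm --deltas '[[-1,[-0.07,1.0,0],[0,0,0.058]],[-1,[-0.07,1.0,0],[0,0,0.058]],[-1,[-0.07,1.0,0],[0,0,0.058]],[-1,[-0.07,1.0,0],[0,0,0.058]],[-1,[-0.07,1.0,0],[0,0,0.058]],[-1,[-0.07,1.0,0],[0,0,0.058]],[-1,[-0.07,1.0,0],[0,0,0.058]],[-1,[-0.07,1.0,0],[0,0,0.058]],[-1,[-0.07,1.0,0],[0,0,0.058]],[-1,[-0.07,1.0,0],[0,0,0.058]],[-1,[-0.07,1.0,0],[0,0,0.058]],[-1,[-0.07,1.0,0],[0,0,0.058]]]'

```text
t: 25.13
tool_pos: [0.4491, 0.1296, 0.2251]
tool_rot: [3.1, 0.508, 0.002]
contact_force: [0.4, 0.7, 0.1]
opening: 0.0852
grip_force: 0.0
```

```bash
cat > wf.py <<'E'
from st import *
# wrist fit with gripper region excluded: only comps not touching the fingers
def wf(g,z0=0):
    im,c=snap('wrist'); np.save("pics/wl.npy",im); np.save("pics/wlc.npy",c,allow_pickle=True)
    V=im.max(2)
    ok=V<88
    b=proj(c,box(g[0],g[1],np.radians(g[2]),.15,.1,z0,z0+.026)); hull=cv2.convexHull(b.astype(np.float32)).astype(np.int32)
    w=np.zeros(V.shape,np.uint8); cv2.fillConvexPoly(w,hull,1)
    m=ok&(w>0); print("proj box rows",b[:,1].min().round(),b[:,1].max().round(),"cols",b[:,0].min().round(),b[:,0].max().round())
    n,l,s,_=cv2.connectedComponentsWithStats(m.astype(np.uint8)); i=1+s[1:,4].argmax()
    print("mask",s[i],fitbox(hullmask(l==i),c,g[:2],.12,.062,z0,z0+.026))
E
python3 -c "
from wf import *
wf((.449,.174,18.5))"
```

```text
t 25.13 pos [0.4491 0.1296 0.2251] yaw(y axis) -71.4 open 0.0852 F [0.4 0.7 0.1] q6 1.37
proj box rows 78.0 208.0 cols 168.0 261.0
mask [ 188   94   57  103 4422] [ 0.4477  0.1735 18.059   0.9853]
```

jog_arm --deltas '[[-1,[-0.004,0.11,0],[0,0,0]],[-1,[-0.004,0.11,-0.1],[0,0,0]],[-1,[-0.004,0.11,-0.2],[0,0,0]],[-1,[-0.004,0.11,-0.3],[0,0,0]],[-1,[-0.004,0.11,-0.4],[0,0,0]],[-1,[-0.004,0.11,-0.48],[0,0,0]],[-1,[-0.004,0.11,-0.53],[0,0,0]],[-1,[-0.004,0.11,-0.55],[0,0,0]],[-1,[-0.004,0.11,-0.5575],[0,0,0]],[-1,[-0.004,0.11,-0.5575],[0,0,0]]]' --squeeze 50

```text
t: 26.02
tool_pos: [0.448, 0.172, 0.002]
tool_rot: [3.101, 0.501, 0.001]
contact_force: [0.2, 0.8, 0.5]
opening: 0.0851
grip_force: 0.0
```

jog_arm --deltas '[[1,[0,0,0],[0,0,0]],[1,[0,0,0],[0,0,0]],[1,[0,0,0],[0,0,0]],[1,[0,0,0],[0,0,0]],[1,[0,0,0],[0,0,0]],[1,[0,0,0],[0,0,0]]]'

```text
t: 26.52
tool_pos: [0.4491, 0.1732, 0.0046]
tool_rot: [-3.101, -0.504, -0.006]
contact_force: [-1.6, -0.8, 6.5]
opening: 0.0625
grip_force: 52.7
```

jog_arm --deltas '[[1,[0,0,0.05],[0,0,0]],[1,[0,0,0.15],[0,0,0]],[1,[0,0,0.25],[0,0,0]],[1,[0.02,-0.08,0.25],[0,0,-0.03]],[1,[0.04,-0.16,0.25],[0,0,-0.06]],[1,[0.06,-0.25,0.25],[0,0,-0.09]],[1,[0.08,-0.33,0.25],[0,0,-0.12]],[1,[0.1,-0.4,0.25],[0,0,-0.137]],[1,[0.1025,-0.435,0.25],[0,0,-0.137]],[1,[0.1025,-0.435,0.25],[0,0,-0.137]],[1,[0.1025,-0.435,0.25],[0,0,-0.137]]]'

```text
t: 27.43
tool_pos: [0.4882, -0.0016, 0.1022]
tool_rot: [-3.136, 0.172, -0.001]
contact_force: [0.2, 0.4, -2.3]
opening: 0.0623
grip_force: 56.3
```

```bash
python3 -c "
from wf import *
moulds('side',{k:M[k] for k in('m2','m3')})"
```

```text
t 27.43 pos [ 0.4882 -0.0016  0.1022] yaw(y axis) 83.7 open 0.0623 F [ 0.2  0.4 -2.3] q6 1.52
side m2 805 [  0.6374   0.2581 -13.9376   0.9679]
side m3 878 [0.4456 0.327  9.456  0.9663]
```

jog_arm --deltas '[[1,[0.002,0.002,-0.05],[0,0,0]],[1,[0.002,0.002,-0.1],[0,0,0]],[1,[0.002,0.002,-0.15],[0,0,0]],[1,[0.002,0.002,-0.18],[0,0,0]],[1,[0.002,0.002,-0.2],[0,0,0]],[1,[0.002,0.002,-0.21],[0,0,0]],[1,[0.002,0.002,-0.216],[0,0,0]],[1,[0.002,0.002,-0.216],[0,0,0]],[1,[0.002,0.002,-0.216],[0,0,0]]]'

```text
t: 28.23
tool_pos: [0.4901, -0.0001, 0.0167]
tool_rot: [-3.137, 0.169, -0.003]
contact_force: [-2.0, 1.1, 2.0]
opening: 0.0622
grip_force: 56.6
```

jog_arm --deltas '[[-1,[0,0,0],[0,0,0]],[-1,[0,0,0],[0,0,0]],[-1,[0,0,0],[0,0,0]],[-1,[0,0,0],[0,0,0]],[-1,[0,0,0.1],[0,0,0]],[-1,[0,0,0.2],[0,0,0]],[-1,[0,0,0.3],[0,0,0]],[-1,[0,0,0.4],[0,0,0]],[-1,[0,0,0.5],[0,0,0]],[-1,[0,0,0.5],[0,0,0]],[-1,[0,0,0.5],[0,0,0]]]'

```text
t: 29.15
tool_pos: [0.4911, -0.0008, 0.2194]
tool_rot: [3.136, -0.17, 0.012]
contact_force: [-0.4, 0.9, -0.5]
opening: 0.0855
grip_force: 0.0
```

```bash
python3 -c "
from wf import *
wf((.489,-.001,-6.3),.012)
moulds('side',{k:M[k] for k in('m2','m3')})"
```

```text
t 29.15 pos [ 0.4911 -0.0008  0.2194] yaw(y axis) 83.8 open 0.0855 F [-0.4  0.9 -0.5] q6 1.53
proj box rows 95.0 227.0 cols 206.0 302.0
mask [ 224  110   58  105 4560] [ 4.8800e-01  3.0000e-04 -6.3073e+00  9.7630e-01]
side m2 821 [  0.637    0.2586 -13.9637   0.9686]
side m3 887 [0.4456 0.3271 9.4132 0.9681]
```

jog_arm --deltas '[[-1,[0.3675,0.6,0],[0,0,-0.043]],[-1,[0.3675,0.6,0],[0,0,-0.043]],[-1,[0.3675,0.6,0],[0,0,-0.043]],[-1,[0.3675,0.6,0],[0,0,-0.043]],[-1,[0.3675,0.6,0],[0,0,-0.043]],[-1,[0.3675,0.6,0],[0,0,-0.043]],[-1,[0.3675,0.6,0],[0,0,-0.043]],[-1,[0.3675,0.6,0],[0,0,-0.043]],[-1,[0.3675,0.6,0],[0,0,-0.043]],[-1,[0.3675,0.6,0],[0,0,-0.043]]]'

```text
t: 30.08
tool_pos: [0.6348, 0.2391, 0.2125]
tool_rot: [3.116, -0.381, -0.006]
contact_force: [-0.8, 0.3, 0.0]
opening: 0.0856
grip_force: 0.0
```

```bash
python3 -c "
from wf import *
wf((.636,.259,-14))"
```

```text
t 30.08 pos [0.6348 0.2391 0.2125] yaw(y axis) 76.1 open 0.0856 F [-0.8  0.3  0. ] q6 2.06
proj box rows 94.0 224.0 cols 187.0 282.0
mask [ 207  108   57  104 4444] [  0.6356   0.2587 -13.8013   0.9759]
```

jog_arm --deltas '[[-1,[0.002,0.047,0],[0,0,0]],[-1,[0.002,0.047,-0.1],[0,0,0]],[-1,[0.002,0.047,-0.2],[0,0,0]],[-1,[0.002,0.047,-0.3],[0,0,0]],[-1,[0.002,0.047,-0.4],[0,0,0]],[-1,[0.002,0.047,-0.47],[0,0,0]],[-1,[0.002,0.047,-0.51],[0,0,0]],[-1,[0.002,0.047,-0.53],[0,0,0]],[-1,[0.002,0.047,-0.534],[0,0,0]],[-1,[0.002,0.047,-0.534],[0,0,0]]]'

```text
t: 30.97
tool_pos: [0.6378, 0.2582, 0.0032]
tool_rot: [-3.117, 0.382, -0.003]
contact_force: [0.3, -0.1, -0.0]
opening: 0.0851
grip_force: 0.0
```

jog_arm --deltas '[[1,[0,0,0],[0,0,0]],[1,[0,0,0],[0,0,0]],[1,[0,0,0],[0,0,0]],[1,[0,0,0],[0,0,0]],[1,[0,0,0],[0,0,0]],[1,[0,0,0],[0,0,0]]]'

```text
t: 31.47
tool_pos: [0.6388, 0.2585, 0.0055]
tool_rot: [-3.118, 0.381, -0.006]
contact_force: [-2.4, -3.2, 7.4]
opening: 0.0613
grip_force: 52.3
```

jog_arm --deltas '[[1,[0,0,0.08],[0,0,0]],[1,[0,0,0.18],[0,0,0]],[1,[-0.02,-0.04,0.28],[0,0,0.005]],[1,[-0.07,-0.12,0.3],[0,0,0.01]],[1,[-0.12,-0.2,0.3],[0,0,0.015]],[1,[-0.17,-0.28,0.3],[0,0,0.02]],[1,[-0.22,-0.36,0.3],[0,0,0.025]],[1,[-0.27,-0.44,0.3],[0,0,0.03]],[1,[-0.32,-0.53,0.3],[0,0,0.04]],[1,[-0.36,-0.62,0.3],[0,0,0.043]],[1,[-0.37,-0.646,0.3],[0,0,0.043]],[1,[-0.37,-0.646,0.3],[0,0,0.043]]]'

```text
t: 32.47
tool_pos: [0.4878, -0.0021, 0.122]
tool_rot: [3.136, -0.176, 0.001]
contact_force: [-0.1, -0.1, -4.3]
opening: 0.0613
grip_force: 58.0
```

jog_arm --deltas '[[1,[0,0,0],[0,0,0]],[1,[0,0,0],[0,0,0]]]'

```text
t: 32.63
tool_pos: [0.4893, 0.0007, 0.1222]
tool_rot: [-3.136, 0.169, -0.002]
contact_force: [-0.0, 0.3, -3.0]
opening: 0.061
grip_force: 58.0
```

```bash
python3 -c "
from wf import *
moulds('side',{k:M[k] for k in('m3',)})"
```

```text
t 32.63 pos [0.4893 0.0007 0.1222] yaw(y axis) 83.8 open 0.0610 F [-0.   0.3 -3. ] q6 1.53
side m3 878 [0.4456 0.327  9.456  0.9663]
```

Run:
```python
from st import *
out=[]
for n in("scene","side"):
    im,c=snap(n); im=im.copy()
    q=proj(c,[[.489,0,.03]])[0].astype(int); s=5
    x0,y0=q[0]-38,q[1]-45
    cr=cv2.resize(im[y0:y0+90,x0:x0+76,::-1],None,fx=s,fy=s,interpolation=cv2.INTER_CUBIC)
    h=cv2.convexHull(((proj(c,box(.488,.0003,np.radians(-6.3),.12,.062,.012,.038))-[x0,y0]+.5)*s).astype(np.float32)).astype(np.int32)
    cv2.polylines(cr,[h],True,(0,0,255),1); out.append(cr)
cv2.imwrite("pics/chk.png",np.hstack(out))
```

```text
t 32.68 pos [0.4893 0.0009 0.122 ] yaw(y axis) 83.9 open 0.0611 F [ 0.2  0.1 -3.8] q6 1.53
```

View pics/chk.png

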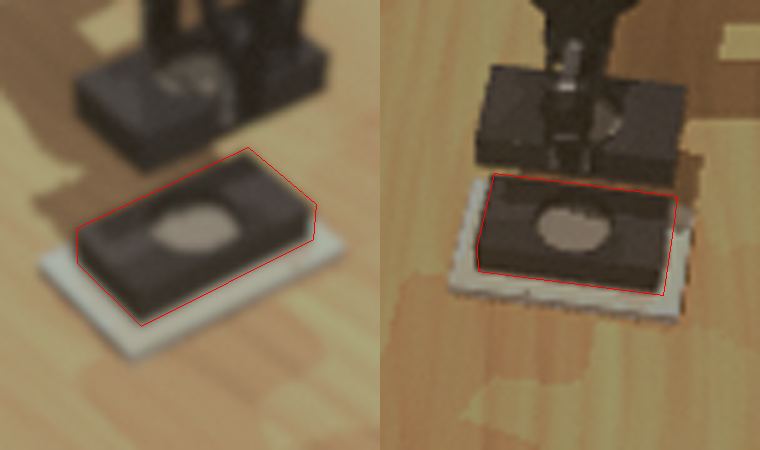

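jog_arm --deltas '[[1,[0,0,-0.05],[0,0,0]],[1,[0,0,-0.1],[0,0,0]],[1,[0,0,-0.15],[0,0,0]],[1,[0,0,-0.175],[0,0,0]],[1,[0,0,-0.19],[0,0,0]],[1,[0,0,-0.197],[0,0,0]],[1,[0,0,-0.2],[0,0,0]],[1,[0,0,-0.2],[0,0,0]],[1,[0,0,-0.2],[0,0,0]]]'

```text
t: 33.53
tool_pos: [0.4897, 0.0004, 0.0436]
tool_rot: [-3.137, 0.168, -0.001]
contact_force: [-5.5, 1.4, 6.6]
opening: 0.0613
grip_force: 58.6
```

Contact made; release and retreat.

jog_arm --deltas '[[-1,[0,0,0],[0,0,0]],[-1,[0,0,0],[0,0,0]],[-1,[0,0,0],[0,0,0]],[-1,[0,0,0],[0,0,0]],[-1,[0,0,0.1],[0,0,0]],[-1,[0,0,0.2],[0,0,0]],[-1,[0,0,0.3],[0,0,0]],[-1,[0,0,0.4],[0,0,0]],[-1,[0,0,0.5],[0,0,0]],[-1,[0,0,0.5],[0,0,0]],[-1,[0,0,0.5],[0,0,0]]]'

```text
t: 34.45
tool_pos: [0.4907, -0.0003, 0.2456]
tool_rot: [3.136, -0.17, 0.012]
contact_force: [0.3, -0.4, -1.2]
opening: 0.0858
grip_force: 0.0
```

```bash
cat > pile.py <<'E'
from st import *
def pile(n,z1,g=(.488,0,-6.3),P=None,z0=.012):
    im,c=snap(n)
    b=proj(c,box(g[0],g[1],np.radians(g[2]),.17,.11,z0,z1)); w=np.zeros(im.shape[:2],np.uint8)
    cv2.fillConvexPoly(w,cv2.convexHull(b.astype(np.float32)).astype(np.int32),1)
    m=(im.max(2)<88)&(w>0); k,l,s,_=cv2.connectedComponentsWithStats(m.astype(np.uint8)); i=1+s[1:,4].argmax()
    print(n,s[i],fitbox(hullmask(l==i),c,g[:2],.12,.062,z0,z1))
E
python3 -c "
from pile import *
for n in('wrist','side','scene'): pile(n,.064)
moulds('side',{k:M[k] for k in('m3',)})"
```

```text
t 34.45 pos [ 4.907e-01 -3.000e-04  2.456e-01] yaw(y axis) 83.8 open 0.0858 F [ 0.3 -0.4 -1.2] q6 1.53
wrist [ 224  108   58  108 4714] [ 4.8810e-01  8.0000e-04 -6.2317e+00  9.8890e-01]
side [251 174  41  29 822] [ 4.8860e-01  1.0000e-04 -7.6697e+00  9.6330e-01]
scene [ 246  164   48   40 1016] [ 4.8870e-01  8.0000e-04 -3.3575e+00  9.0430e-01]
side m3 895 [0.4458 0.3273 9.4453 0.9677]
```

jog_arm --deltas '[[-1,[-0.11,0.775,-0.06],[0,0,0.087]],[-1,[-0.11,0.775,-0.06],[0,0,0.087]],[-1,[-0.11,0.775,-0.06],[0,0,0.087]],[-1,[-0.11,0.775,-0.06],[0,0,0.087]],[-1,[-0.11,0.775,-0.06],[0,0,0.087]],[-1,[-0.11,0.775,-0.06],[0,0,0.087]],[-1,[-0.11,0.775,-0.06],[0,0,0.087]],[-1,[-0.11,0.775,-0.06],[0,0,0.087]],[-1,[-0.11,0.775,-0.06],[0,0,0.087]],[-1,[-0.11,0.775,-0.06],[0,0,0.087]],[-1,[-0.11,0.775,-0.06],[0,0,0.087]]]'

```text
t: 35.57
tool_pos: [0.4443, 0.3093, 0.2161]
tool_rot: [3.129, 0.259, -0.004]
contact_force: [-0.1, -0.9, 0.1]
opening: 0.0851
grip_force: 0.0
```

```bash
python3 -c "
from wf import *
wf((.4446,.328,9.4))"
```

```text
t 35.57 pos [0.4443 0.3093 0.2161] yaw(y axis) -80.5 open 0.0851 F [-0.1 -0.9  0.1] q6 1.88
proj box rows 88.0 218.0 cols 189.0 283.0
mask [ 209  101   57  105 4446] [0.4452 0.3279 8.7165 0.9808]
```

jog_arm --deltas '[[-1,[0.003,0.0435,0],[0,0,0]],[-1,[0.003,0.0435,-0.1],[0,0,0]],[-1,[0.003,0.0435,-0.2],[0,0,0]],[-1,[0.003,0.0435,-0.3],[0,0,0]],[-1,[0.003,0.0435,-0.4],[0,0,0]],[-1,[0.003,0.0435,-0.48],[0,0,0]],[-1,[0.003,0.0435,-0.52],[0,0,0]],[-1,[0.003,0.0435,-0.535],[0,0,0]],[-1,[0.003,0.0435,-0.54],[0,0,0]],[-1,[0.003,0.0435,-0.54],[0,0,0]]]'

```text
t: 36.45
tool_pos: [0.4469, 0.327, 0.0024]
tool_rot: [-3.131, -0.257, -0.001]
contact_force: [-0.2, -0.4, -0.8]
opening: 0.0855
grip_force: 0.0
```

jog_arm --deltas '[[1,[0,0,0],[0,0,0]],[1,[0,0,0],[0,0,0]],[1,[0,0,0],[0,0,0]],[1,[0,0,0],[0,0,0]],[1,[0,0,0],[0,0,0]],[1,[0,0,0],[0,0,0]]]'

```text
t: 36.95
tool_pos: [0.4478, 0.328, 0.0049]
tool_rot: [-3.13, -0.259, -0.006]
contact_force: [-2.6, -2.8, 8.3]
opening: 0.0612
grip_force: 52.8
```

jog_arm --deltas '[[1,[0,0,0.09],[0,0,0]],[1,[0,0,0.19],[0,0,0]],[1,[0.005,-0.04,0.29],[0,0,-0.005]],[1,[0.02,-0.13,0.35],[0,0,-0.015]],[1,[0.03,-0.22,0.375],[0,0,-0.025]],[1,[0.04,-0.31,0.375],[0,0,-0.035]],[1,[0.05,-0.4,0.375],[0,0,-0.045]],[1,[0.06,-0.49,0.375],[0,0,-0.055]],[1,[0.075,-0.58,0.375],[0,0,-0.065]],[1,[0.085,-0.67,0.375],[0,0,-0.075]],[1,[0.1,-0.76,0.375],[0,0,-0.083]],[1,[0.107,-0.819,0.375],[0,0,-0.087]]]'

```text
t: 37.95
tool_pos: [0.4888, -0.0031, 0.1523]
tool_rot: [3.136, -0.174, 0.003]
contact_force: [0.2, 0.4, -2.7]
opening: 0.0612
grip_force: 58.1
```

jog_arm --deltas '[[1,[0,0,0],[0,0,0]],[1,[0,0,0],[0,0,0]],[1,[0,0,0],[0,0,0]]]'

```text
t: 38.2
tool_pos: [0.4885, 0.0002, 0.1518]
tool_rot: [-3.136, 0.17, -0.0]
contact_force: [-0.2, 0.2, -4.2]
opening: 0.0615
grip_force: 58.1
```

```bash
python3 -c "
from pile import *
for n in('side','scene'): pile(n,.064)"
```

```text
t 38.20 pos [4.885e-01 2.000e-04 1.518e-01] yaw(y axis) 83.8 open 0.0615 F [-0.2  0.2 -4.2] q6 1.53
side [251 174  41  28 840] [ 4.8880e-01 -6.0000e-04 -5.7206e+00  9.6620e-01]
scene [ 246  164   48   40 1084] [ 4.8780e-01 -1.9000e-03 -3.8981e+00  9.3270e-01]
```

jog_arm --deltas '[[1,[0,0,-0.05],[0,0,0]],[1,[0,0,-0.1],[0,0,0]],[1,[0,0,-0.15],[0,0,0]],[1,[0,0,-0.18],[0,0,0]],[1,[0,0,-0.2],[0,0,0]],[1,[0,0,-0.207],[0,0,0]],[1,[0,0,-0.21],[0,0,0]],[1,[0,0,-0.21],[0,0,0]],[1,[0,0,-0.21],[0,0,0]]]'

```text
t: 39.05
tool_pos: [0.4896, 0.0003, 0.0691]
tool_rot: [-3.137, 0.169, -0.002]
contact_force: [-3.0, 1.7, 1.5]
opening: 0.061
grip_force: 58.8
```

jog_arm --deltas '[[-1,[0,0,0],[0,0,0]],[-1,[0,0,0],[0,0,0]],[-1,[0,0,0],[0,0,0]],[-1,[0,0,0],[0,0,0]],[-1,[0,0,0.1],[0,0,0]],[-1,[0,0,0.2],[0,0,0]],[-1,[0,0,0.3],[0,0,0]],[-1,[0,0,0.4],[0,0,0]],[-1,[0,0,0.5],[0,0,0]],[-1,[0,0,0.5],[0,0,0]],[-1,[0,0,0.5],[0,0,0]]]'

```text
t: 39.97
tool_pos: [0.4905, -0.0006, 0.2717]
tool_rot: [3.136, -0.17, 0.012]
contact_force: [-0.2, 0.3, -0.7]
opening: 0.0857
grip_force: 0.0
```

Run:
```python
from pile import *
for n in('wrist','side','scene'): pile(n,.09)
im,c=snap("wrist"); cs=ctrl.get_calibration("side"); s=ctrl.get_image("side")
cr=cv2.resize(s[70:240,220:330,::-1],(400,618)); cr=cr[:590]
cv2.imwrite("pics/end.png",np.hstack([cr,cv2.resize(im[60:280,170:320,::-1],(400,590))]))
```

```text
t 39.97 pos [ 0.4905 -0.0006  0.2717] yaw(y axis) 83.8 open 0.0857 F [-0.2  0.3 -0.7] q6 1.53
wrist [ 225  107   57  110 4768] [ 4.8750e-01  5.0000e-04 -7.4981e+00  9.8110e-01]
side [ 251  168   41   35 1054] [ 4.8860e-01 -1.0000e-04 -7.4051e+00  9.7300e-01]
scene [ 246  157   49   47 1402] [ 4.8800e-01 -3.0000e-04 -3.1051e+00  9.3110e-01]
```

View pics/end.png

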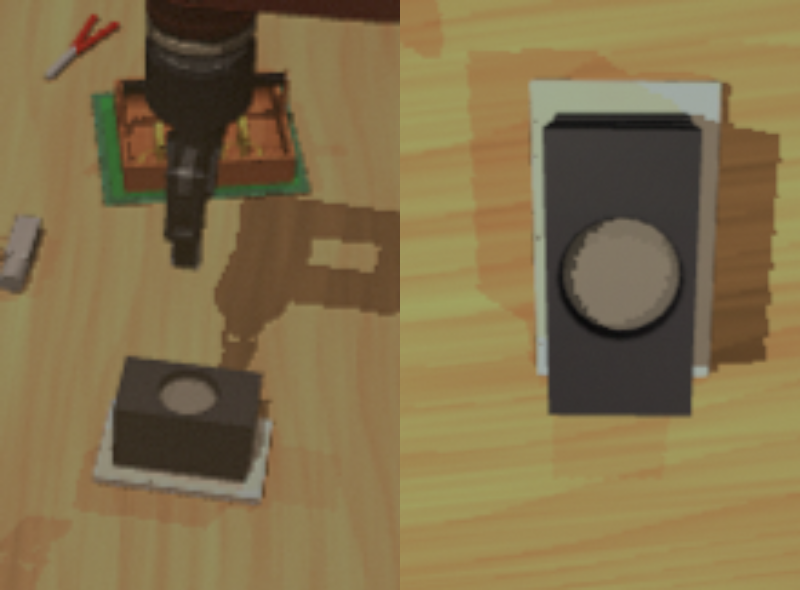

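The pile is neat and centred on the board. The caddy is centred on the mat with its castings inside.

```bash
python3 -c "
from station import ctrl
print(ctrl.finish_job())"
```

```text
the job is handed in; nothing more can be done
None
```

The job is handed in at about 40 s on the robot clock: all three castings are in the caddy, the caddy is on the middle of the mat, and the three moulds are in one straight pile in the middle of the board. The hand-in gave no verdict, so this rests on my camera checks.

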